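# Put the food chopper away in its carton

### The arm

A 6-joint arm with a two-finger parallel gripper is mounted at the origin on the work surface. World frame = base frame: x ahead of the robot, y to its left, z up, the work surface at z = 0. Lengths are in m, angles in rad, forces in N, time in s.
With the tool pointing down it reaches from about 0.425 to 0.95 m from the base axis. Payload 3.5 kg.
Tool frame: the origin (TCP) lies at the very end of the fingers, on their centre line; the grasp point (between the pads) lies 19 mm behind it (ctrl.pinch_z is the distance from the TCP to the grasp point, in m); z points along the fingers, y is the line along which they close (so a half turn about z gives the same grasp; the last joint's range is limited). The gripper opens to 85 mm and grips with 20 to 120 N. Pads are 22 mm wide; open, the fingers measure 114 mm over their backs; the gripper's body (76 mm by 85 mm) begins 54 mm behind the grasp point. The pads swing forward as they close: fully open they stand 13 mm farther back than shut.
Start: joints at [1.139, 0.286, 1.577, -0, 1.279, -0.15], TCP at [0.188, 0.648, 0.231] pointing down, gripper open.
Joint ranges: [-2.77, 2.77], [-0.9, 2.22], [0.21, 2.48], [-1.53, 4.67], [0.24, 2.81], [-2.84, 2.84]. Speed limits (rad/s): [2.79, 2.79, 3.14, 3.14, 3.14, 3.14].

### API

Orientations are given as a unit quaternion [x, y, z, w].
In Python, from plant import ctrl gives the robot as it stands. The module is installed in compiled form; this text tells all that it offers.
- The arm moves only by the shell command python3 -m crank 'ROWS' [OPENING] [FORCE]. ROWS is JSON, a list of rows, each a list of 6 numbers: the shift along the tool's x, y, z in cm, then the turn, a rotation vector about the tool's x, y, z in rad. In form: [[tx, ty, tz, rx, ry, rz], ...]. A call has 1 to 10 rows; each row is the pose to reach, as a shift and turn from the pose commanded when the call began, along the tool's axes at that moment; what a row does not reach only later rows make up. A row lasts 1/10 s, in which the tool goes at most 50 mm and 8.59 degrees, less where a joint would pass 70% of its speed; a pose out of reach is approached as far as the arm can. A call with a gripper value outside its range is refused whole. OPENING is the opening, from 0 (shut) to 1 (fully open), set as the call begins (- or left out, the last holds). The fingers move at their own pace and stop on an object; FORCE is the grip in N (left out, the last holds). Time passes only in rows, so rows that repeat a pose let the fingers close. It gives the time, the measured TCP pose, the force, the opening and the grip force at its end, in the units of the state.
- ctrl.get_state(): the state, without advancing time (a new reading comes with each control period).
- ctrl.read_camera(name): name is "scene" or "side" or "wrist"; returns (picture, depth): 420x560x3 uint8, blue, green, red; 420x560 float32, m along the optical axis (not along the pixel's ray), 0 where there is no reading.
- ctrl.camera_info(name): a dict with "K" (3x3 intrinsics, pixels), "origin" and "orientation" of the camera in the world. Camera axes: x right, y down, z forward; pixel columns grow to the right and rows downward; lengths in m; the calibration is good to about 2 mm. A picture is of the moment at which its call begins: read the wrist's pose just before it. camera_info takes no time and is no camera call; for the wrist camera it gives the pose at the moment of the call.
- ctrl.sign_off(): hands the job in; it is judged then, once.
The state is a dict: "time": time; "qpos": joint angles; "dq": joint speeds; "joint_efforts": joint torques, N m; "eef_pos": TCP position; "tcp_rot": TCP orientation; "contact_force": force on the tool from outside, world axes, zero at the start; "wrist_torque": the same for the moment, N m; "opening": opening from 0.0 (shut) to 1.0 (fully open); "finger_force": force on a finger pad.
Only numpy, scipy, OpenCV 4.12 (cv2) and the standard library are available. Lean on these libraries where they do the work, as an engineer would, in place of code of your own. Each camera call takes 0.05 s, during which the arm holds its last target. There are 200 camera calls.

### The job

Put the food chopper away: take its covered bowl by the bar handle on the lid and set it gently on the motor base standing in the open carton, turned so that both lugs enter the sockets under the bowl and it sits fully home. Then close the carton the usual way: both short end flaps first, with the two long flaps still standing open, then the two long flaps on top of them, until all four lie flat and stay there. Do not shove the carton about, and leave the candlestick, the stacked soup bowls and the cutting board alone.

Things in the scene. Friction and masses are not known exactly. Their poses are not given: they have to be found in the camera images.
- carton: open brown shipping carton standing loose on the counter, 2 kg with contents: outside 168 (its x) by 228 mm (its y), walls 4 mm thick, 156 mm high, four flaps on top. Origin: centre of its underside, z up. -x side faces the robot (flap long_near), +x is the far side (long_far), +y the left end (short_left), -y the right end (short_right)
- carton_mouth (a point): centre of the carton's opening (160 x 220 mm inside) at the rim, 156 mm above its underside, axes as the carton. Creases of the long flaps run along y at x = -82 and +82 mm, 5 mm above this point; creases of the short flaps run along x at y = +112 and -112 mm, level with it
- base_top (a point): centre of the flat top of the chopper's motor base, a white 124 x 124 mm block held in grey pulp (28 mm high) in the middle of the carton, part of the carton; 42 mm above the carton's underside, axes as the carton. Two tapered lugs rise 14 mm from it at y = +36 and -36 mm (12 mm diameter, 7 mm at the tip), and in the middle a 10 mm drive spindle, 10 mm high
- bowl: the chopper's covered bowl, loose, 0.38 kg: smoky clear, 110 mm in diameter, flat white lid (114 mm, fixed on, top at 78 mm) with a bar handle, 108 mm high in all. Origin: centre of its underside, z up. Sockets 15 x 15 mm, 16 mm deep, in the underside at y = +36 and -36 mm for the lugs. Home: origin on base_top, its y along the carton's y, either way round; top 6 mm below the carton's rim
- bowl_handle (a point): centre of the bar handle on the lid: bar 64 mm long along the bowl's y, 16 mm thick along x, 30 mm high; this point is 93 mm above the bowl's origin, 15 mm below the top of the bar and 15 mm above the lid
- short_left (a joint): flap on the carton's left (+y) side (a short end flap), plain corrugated board 154 mm wide, 81 mm from crease to free edge, 4 mm thick. 0 rad = folded down level (stop), 1.57 = upright, more = leaning outward (stop at 2.6). The crease drags lightly (0.03 N m): the flap stays where left. Crease 156 mm above the counter
- short_right (a joint): flap on the carton's right (-y) side (a short end flap), plain corrugated board 154 mm wide, 81 mm from crease to free edge, 4 mm thick. 0 rad = folded down level (stop), 1.57 = upright, more = leaning outward (stop at 2.6). The crease drags lightly (0.03 N m): the flap stays where left. Crease 156 mm above the counter
- long_near (a joint): flap on the carton's near (-x) side (a long flap), plain corrugated board 228 mm wide, 81 mm from crease to free edge, 4 mm thick. 0 rad = folded down level (stop), 1.57 = upright, more = leaning outward (stop at 2.6). The crease drags lightly (0.03 N m): the flap stays where left. Crease 161 mm above the counter; closes on top of the short flaps
- long_far (a joint): flap on the carton's far (+x) side (a long flap), plain corrugated board 228 mm wide, 81 mm from crease to free edge, 4 mm thick. 0 rad = folded down level (stop), 1.57 = upright, more = leaning outward (stop at 2.6). The crease drags lightly (0.03 N m): the flap stays where left. Crease 161 mm above the counter; closes on top of the short flaps
- short_left_edge (a point): middle of the free edge of flap short_left, 81 mm from its crease
- short_right_edge (a point): middle of the free edge of flap short_right, 81 mm from its crease
- long_near_edge (a point): middle of the free edge of flap long_near, 81 mm from its crease
- long_far_edge (a point): middle of the free edge of flap long_far, 81 mm from its crease
- candlestick: bystander: grey stoneware candlestick of stacked round beads, 204 mm tall, foot 90 mm across, standing; origin centre of the foot
- bowls: bystander: stack of three white soup bowls, 150 mm across, 74 mm high; origin centre of the underside
- board: bystander: wooden cutting board lying flat, 150 x 220 x 16 mm with a handle tab on its +y end; origin centre of the underside of the 150 x 220 panel
Not all that is in view belongs to the job. Leave any purple look-alike of the bowl alone.

How it is judged:
On the way, in this order (a step that is already met when the one before it is completed fails the run):
1. the bowl sits fully home on the motor base in the carton (z of bowl in the frame of base_top between -0.004 and 0.004 m and distance between bowl and base_top below 0.006 m and angle between the y axis of bowl and the y axis of carton, either way round below 0.1 rad), for 0.2 s.
2. both short end flaps are folded down while both long flaps still stand open (all of step 1 and value of joint each of short_left, short_right below 0.15 rad and value of joint each of long_near, long_far above 0.9 rad), for 0.1 s.
At the end, for the whole second after the job is handed in: all four flaps lie flat (joint below 0.12 rad each, free edge lifted less than 10 mm), with the bowl still home on the motor base inside (origin within 6 mm of base_top and 4 mm in height, lined up with the carton within 0.1 rad), carton upright on the counter and everything at rest (all of step 1 and value of joint each of short_left, short_right, long_near, long_far below 0.12 rad and angle between carton's own z axis and vertical below 0.05 rad and linear speed of each of carton, bowl below 0.02 m/s); the robot touches nothing.
It fails at once if the carton is shoved more than 50 mm from its place (distance of carton from where it was at the start of the episode above 0.05 m).
It fails at once if the bowl is let fall onto the motor base (still faster than 0.35 m/s in the last 12 mm) (z of bowl in the frame of base_top below 0.012 m and distance between bowl and base_top below 0.05 m and linear speed of bowl above 0.35 m/s).
It fails at once if the candlestick, the soup bowls or the cutting board are moved more than 40 mm or knocked over (distance of any of candlestick, bowls, board from where it was at the start of the episode above 0.04 m or angle between candlestick's own z axis and vertical above 0.4 rad).
It also fails if it takes over 72 s, if anything falls off the work surface, if the arm or the gripper's body presses on something with over 40 N, if the wrist force passes 120 N, or if a joint passes its speed limit or range.

## Working session

There is one attempt and no reset: what is moved stays moved. The work goes in short steps, Python scripts to look and compute and a shell command to move; the robot and the scene stay as the last step left them, time stands still between calls to the robot, and variables do not carry over. Pictures are saved under pics/ and viewed, at most 10 in all, crops included, and the job is handed in when it is done.

```bash
mkdir -p pics
cat > h.py <<'E'
import numpy as np,cv2
from plant import ctrl
from scipy.spatial.transform import Rotation as R
def cam(n):
    i=ctrl.camera_info(n); p,d=ctrl.read_camera(n)
    K=np.array(i["K"]);M=R.from_quat(i["orientation"]).as_matrix() if np.size(i["orientation"])==4 else np.array(i["orientation"])
    v,u=np.indices(d.shape)
    P=np.stack([(u-K[0,2])/K[0,0]*d,(v-K[1,2])/K[1,1]*d,d],-1)@M.T+np.array(i["origin"])
    P[d==0]=np.nan
    return p,P,K,M,np.array(i["origin"])
def tool(w): # world point -> tool frame cm
    s=ctrl.get_state(); return R.from_quat(s["tcp_rot"]).inv().apply(np.array(w)-s["eef_pos"])*100
E
python3 - <<'E'
from h import *
s=ctrl.get_state();print(s)
for n in("scene","side"):
    p,P,K,M,o=cam(n);cv2.imwrite(f"pics/{n}0.png",p);np.savez(f"{n}0.npz",p=p,P=P);print(n,o.round(3),M.round(2).tolist())
E
```

```text
{'time': 0.0, 'qpos': array([ 1.13897985e+00,  2.87183548e-01,  1.57820156e+00,  7.64657577e-06,
        1.27858444e+00, -1.50017585e-01]), 'dq': array([ 0.00116581,  0.0009938 , -0.00043385,  0.00122039,  0.00014808,
        0.00092932]), 'joint_efforts': array([-2.96449443e-04, -4.05979085e+01, -2.92627054e+01, -1.43333982e-04,
        5.68538773e-03, -5.72902962e-06]), 'eef_pos': array([0.18740706, 0.64777175, 0.22992195]), 'tcp_rot': array([ 1.40434699e-01,  9.90089230e-01, -1.13746265e-03, -3.44390121e-04]), 'contact_force': array([ 0.07744471, -0.15547288,  0.83313975]), 'wrist_torque': array([-0.0419991 ,  0.01958984,  0.00448916]), 'finger_force': 0.0, 'opening': 1.0007676158698329}
scene [ 1.418 -0.696  0.878] [[0.59, 0.45, -0.68], [0.81, -0.3, 0.51], [0.02, -0.84, -0.54]]
side [ 0.289 -0.889  1.017] [[0.98, -0.14, 0.15], [-0.21, -0.69, 0.69], [0.01, -0.71, -0.7]]
```

View pics/scene0.png

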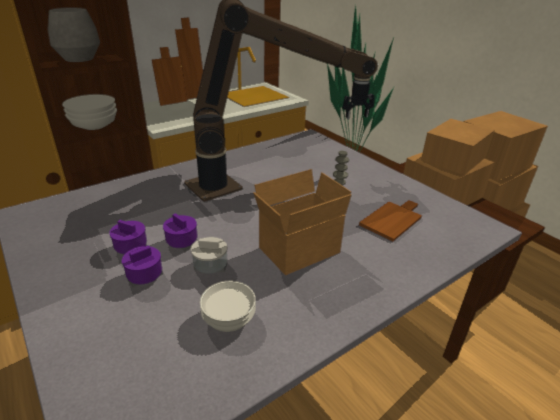

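View pics/side0.png

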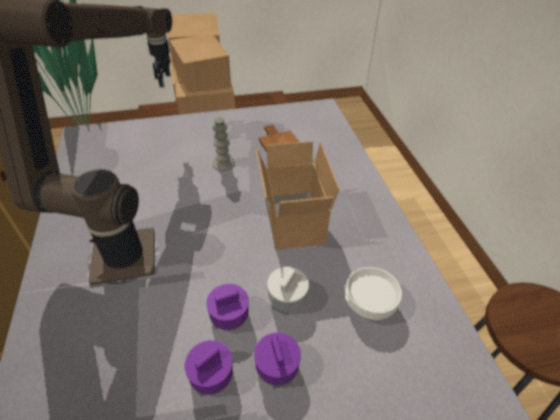

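The scene view shows the white-lidded bowl at about (210,253) and the carton at (300,220) with all its flaps up. In the side view they are at (288,287) and (297,200). The three purple look-alikes, the soup bowls (373,293) and the candlestick (222,145) stand apart from the work.

Run:
```python
from h import *
ctr={"scene":[(210,253),(300,220)],"side":[(288,287),(297,200)]}
for n in ctr:
    z=np.load(n+"0.npz");p,P=z["p"],z["P"];hsv=cv2.cvtColor(p,cv2.COLOR_BGR2HSV)
    v,u=np.indices(p.shape[:2]);Z=P[...,2]
    b=ctr[n][0];m=(np.hypot(u-b[0],v-b[1])<40)
    top=m&(Z>.100)&(Z<.115);lid=m&(Z>.072)&(Z<.084)&(hsv[...,1]<90)
    for k,mm in(("handle",top),("lid",lid)):
        q=P[mm];print(n,k,len(q),q.mean(0).round(4),q.min(0).round(3),q.max(0).round(3))
        c=q[:,:2]-q[:,:2].mean(0);_,s,V=np.linalg.svd(c,full_matrices=False);print("  axis",V[0].round(3),np.degrees(np.arctan2(V[0,1],V[0,0])).round(1),"ext",np.ptp(c@V.T,axis=0).round(3))
        (cx,cy),r=cv2.minEnclosingCircle(q[:,:2].astype(np.float32));print("  circ",round(cx,4),round(cy,4),round(r,4))
    c=ctr[n][1];m=(abs(u-c[0])<60)&(abs(v-c[1])<75)&(hsv[...,0]>5)&(hsv[...,0]<25)&(hsv[...,1]>80)&(P[...,0]>.3)&(P[...,1]>-.3)&(P[...,1]<.35)&(Z>0.02)
    for lo,hi in((.03,.12),(.13,.15),(.165,.19),(.22,.235),(.235,.26)):
        q=P[m&(Z>lo)&(Z<hi)][:,:2].astype(np.float32)
        if len(q)>5:print(n,"carton",lo,len(q),cv2.minAreaRect(q))
```

```text
scene handle 87 [ 0.4731 -0.262   0.106 ] [ 0.334 -0.286  0.1  ] [ 0.497 -0.234  0.111]
  axis [0.863 0.505] 30.3 ext [0.157 0.071]
  circ 0.4154 -0.2603 0.083
scene lid 555 [ 0.4935 -0.2703  0.0774] [ 0.314 -0.364  0.072] [ 0.653 -0.203  0.084]
  axis [ 0.952 -0.305] -17.8 ext [0.349 0.114]
  circ 0.479 -0.2892 0.1756
scene carton 0.03 2055 ((0.5670665502548218, 0.03167557716369629), (0.23029904067516327, 0.17466017603874207), 86.36392974853516)
scene carton 0.13 666 ((0.5666244626045227, 0.03230307996273041), (0.2284894436597824, 0.17464245855808258), 86.3266830444336)
scene carton 0.165 955 ((0.5637226104736328, 0.03204921633005142), (0.24904978275299072, 0.19101738929748535), 85.9466781616211)
scene carton 0.22 746 ((0.5582054853439331, 0.03246970474720001), (0.27505719661712646, 0.2160317450761795), 86.83528900146484)
scene carton 0.235 212 ((0.5600281953811646, 0.030473247170448303), (0.27125412225723267, 0.21713174879550934), 86.72855377197266)
side handle 122 [ 0.4701 -0.2644  0.1049] [ 0.448 -0.289  0.1  ] [ 0.496 -0.235  0.11 ]
  axis [-0.653 -0.758] -130.8 ext [0.065 0.017]
  circ 0.4704 -0.2623 0.0325
side lid 953 [ 0.4695 -0.2668  0.076 ] [ 0.414 -0.32   0.072] [ 0.528 -0.204  0.084]
  axis [-0.841  0.541] 147.2 ext [0.112 0.115]
  circ 0.4697 -0.2608 0.0592
side carton 0.03 2062 ((0.5648679137229919, 0.031392499804496765), (0.2352273166179657, 0.16808372735977173), 87.008544921875)
side carton 0.13 522 ((0.565567135810852, 0.03274235129356384), (0.23595266044139862, 0.1649765521287918), 85.67865753173828)
side carton 0.165 780 ((0.56407630443573, 0.03199569880962372), (0.2553307116031647, 0.18202850222587585), 86.2864761352539)
side carton 0.22 569 ((0.5589511394500732, 0.03093908727169037), (0.2777504026889801, 0.20864689350128174), 85.94168853759766)
side carton 0.235 100 ((0.5596438050270081, 0.02620518207550049), (0.2720310389995575, 0.21063905954360962), 86.57457733154297)
```

```bash
cat >> h.py <<'E'
def go(x,y,z,yaw,tilt=None): # target: tool down, tool-y at world angle yaw(deg)
    s=ctrl.get_state();r=R.from_quat(s["tcp_rot"])
    a=np.radians(yaw);Y=np.array([np.cos(a),np.sin(a),0]);Z=np.array([0,0,-1.]);X=np.cross(Y,Z)
    T=R.from_matrix(np.stack([X,Y,Z],1))
    print("shift cm",tool([x,y,z]).round(2),"rotvec",(r.inv()*T).as_rotvec().round(3),"| t",round(s["time"],2),"tcp",np.round(s["eef_pos"],4),"F",np.round(s["contact_force"],1),"op",round(s["opening"],3),"ff",np.round(s["finger_force"],1))
E
python3 - <<'E'
from h import *
go(.54,.032,.47,-3.6)
i=ctrl.camera_info("wrist");print(tool(i["origin"]),(R.from_quat(ctrl.get_state()["tcp_rot"]).inv()*R.from_quat(i["orientation"])).as_matrix().round(2).tolist(),i["K"])
E
```

```text
shift cm [-50.98 -49.4  -23.9 ] rotvec [-2.000e-03  1.000e-03  1.352e+00] | t 0.1 tcp [0.1874 0.6478 0.2301] F [-0.1  0.2  0.6] op 1.001 ff 0.0
[  7.93993523  -0.02778803 -14.21105359] [[0.0, -0.95, -0.31], [1.0, 0.0, -0.0], [0.0, -0.31, 0.95]] [[309.35289574   0.         282.01329005]
 [  0.         309.35289574 209.85991911]
 [  0.           0.           1.        ]]
```

```bash
python3 -m crank '[[0,0,-12,0,0,0],[0,0,-24,0,0,0],[0,0,-24,0,0,0],[0,0,-24,0,0,0],[0,0,-24,0,0,0],[-44,-50,-24,0,0,1.35],[-44,-50,-24,0,0,1.35],[-44,-50,-24,0,0,1.35],[-44,-50,-24,0,0,1.35],[-44,-50,-24,0,0,1.35]]' 0.6
python3 - <<'E'
from h import *
go(.566,.10,.47,-3.6)
E
```

```text
time: 1.1
eef_pos: [0.2944, 0.4203, 0.4707]
tcp_rot: [0.496, 0.868, -0.0, 0.0]
contact_force: [1.1, -0.6, -0.2]
opening: 0.601
finger_force: 0.0
shift cm [-41.39   7.1    0.08] rotvec [-0.     0.001  0.596] | t 1.1 tcp [0.2944 0.4203 0.4707] F [ 1.1 -0.6 -0.2] op 0.601 ff 0.0
```

```bash
python3 -m crank '[[-41,7,0,0,0,0.6],[-41,7,0,0,0,0.6],[-41,7,0,0,0,0.6],[-41,7,0,0,0,0.6],[-41,7,0,0,0,0.6],[-41,7,0,0,0,0.6],[-41,7,0,0,0,0.6],[-41,7,0,0,0,0.6],[-41,7,0,0,0,0.6],[-41,7,0,0,0,0.6]]'
python3 - <<'E'
from h import *
go(.566,.10,.47,-3.6)
p,P,K,M,o=cam("wrist");cv2.imwrite("pics/w1.png",p);np.savez("w1.npz",p=p,P=P)
E
```

```text
time: 2.1
eef_pos: [0.5655, 0.1045, 0.4696]
tcp_rot: [0.73, 0.684, -0.001, -0.001]
contact_force: [-0.7, 0.5, -0.1]
opening: 0.597
finger_force: 0.0
shift cm [-0.45  0.08 -0.04] rotvec [-0.003  0.    -0.002] | t 2.1 tcp [0.5655 0.1045 0.4696] F [-0.7  0.5 -0.1] op 0.597 ff 0.0
```

View pics/w1.png

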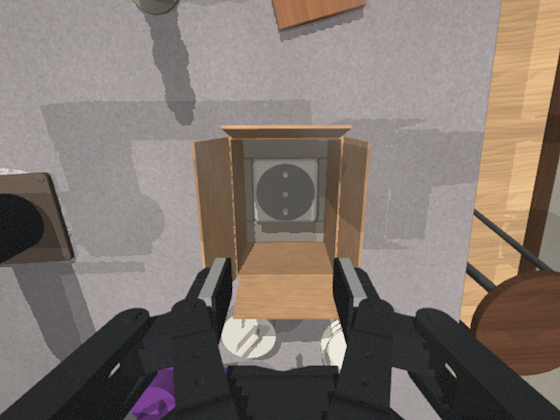

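The wrist view looks straight into the carton, with the base disc at (285,193), the lugs at about (285,173) and (286,212), and the spindle between them. The flaps all lean outward.

Run:
```python
from h import *
z=np.load("w1.npz");p,P=z["p"],z["P"];Z=P[...,2];v,u=np.indices(Z.shape)
g=cv2.cvtColor(p,cv2.COLOR_BGR2GRAY)
w=(u>262)&(u<310)&(v>160)&(v<225)
b=((abs(u-285)<36)&(abs(v-193)<36)&(Z>.036)&(Z<.047));q=P[b][:,:2].astype(np.float32);print("base",len(q),cv2.minAreaRect(q),np.nanmedian(P[b][:,2]))
m=(w&(Z>.0475)).astype(np.uint8)
n,l,s,c=cv2.connectedComponentsWithStats(m)
for i in range(1,n):
    if s[i,4]>3:print("blob",c[i].round(1),s[i,4],P[l==i].mean(0).round(4),P[l==i][:,2].max().round(4))
hsv=cv2.cvtColor(p,cv2.COLOR_BGR2HSV)
br=(hsv[...,0]>5)&(hsv[...,0]<25)&(hsv[...,1]>80)&(abs(u-282)<95)&(v>115)&(v<325)
for lo,hi in((.15,.175),(.20,.22),(.225,.245)):
    q=P[br&(Z>lo)&(Z<hi)];print(lo,len(q),cv2.minAreaRect(q[:,:2].astype(np.float32)))
# flap angles: carton frame
a=np.radians(-3.6);c0=np.array([.566,.032]);F=P.copy();d=P[...,:2]-c0
X=d[...,0]*np.cos(a)+d[...,1]*np.sin(a);Y=-d[...,0]*np.sin(a)+d[...,1]*np.cos(a)
for nm,A,sg in(("far",X,1),("near",X,-1),("left",Y,1),("right",Y,-1)):
    o=Y if nm in("far","near") else X
    k=br&(Z>.18)&(Z<.26)&(sg*A>(.085 if o is Y else .113))&(abs(o)<.06)
    f=np.polyfit(Z[k],sg*A[k],1);print(nm,k.sum(),"ang",1.571+np.arctan(f[0]),"at .16",np.polyval(f,.16),"zmax",Z[k].max())
```

```text
base 3709 ((0.5657850503921509, 0.03336380049586296), (0.12075281143188477, 0.12080489844083786), 86.3768310546875) 0.04158957714299538
blob [285.5 174.5] 32 [0.568  0.0696 0.0529] 0.0571
blob [285.4 193.4] 25 [0.5657 0.0336 0.0515] 0.0536
blob [285.5 211.2] 28 [ 0.5637 -0.0011  0.0527] 0.057
0.15 3138 ((0.5637753009796143, 0.030647844076156616), (0.23453083634376526, 0.17293857038021088), 86.29330444335938)
0.2 2802 ((0.559558093547821, 0.030548840761184692), (0.25807297229766846, 0.19685155153274536), 86.49166107177734)
0.225 3182 ((0.5576830506324768, 0.03009645640850067), (0.2722727656364441, 0.2129140943288803), 86.36430358886719)
far 1544 ang 1.7501349437222724 at .16 0.08093659774423953 zmax 0.24261809394914086
near 2137 ang 1.933616523918377 at .16 0.08155359841045544 zmax 0.23863257257597703
left 783 ang 1.825086367345037 at .16 0.1123144739979134 zmax 0.23669755227193645
right 2523 ang 1.8680236096239287 at .16 0.11144507962487632 zmax 0.23519770592606754
```

Run:
```python
from h import *
go(.516,-.209,.40,-41)
```

```text
shift cm [-31.75  -2.87   7.03] rotvec [-0.002  0.     0.653] | t 2.15 tcp [0.5646 0.106  0.4704] F [-1.  -0.1 -0.2] op 0.604 ff 0.0
```

```bash
python3 -m crank '[[-32,-3,7,0,0,0.65],[-32,-3,7,0,0,0.65],[-32,-3,7,0,0,0.65],[-32,-3,7,0,0,0.65],[-32,-3,7,0,0,0.65],[-32,-3,7,0,0,0.65],[-32,-3,7,0,0,0.65],[-32,-3,7,0,0,0.65],[-32,-3,7,0,0,0.65],[-32,-3,7,0,0,0.65]]'
cat > bowl.py <<'E'
from h import *
import sys
p,P,K,M,o=cam("wrist");cv2.imwrite(sys.argv[1],p)
hsv=cv2.cvtColor(p,cv2.COLOR_BGR2HSV);Z=P[...,2]
near=np.hypot(P[...,0]-.4705,P[...,1]+.262)<.064
for k,mm in(("handle",near&(Z>.1)&(Z<.115)),("lid",near&(Z>.072)&(Z<.084))):
    q=P[mm][:,:2].astype(np.float32);print(k,len(q),np.median(P[mm][:,2]),cv2.minAreaRect(q),cv2.minEnclosingCircle(q))
E
python3 bowl.py pics/w2.png
```

```text
time: 3.15
eef_pos: [0.5157, -0.2092, 0.4024]
tcp_rot: [0.908, 0.418, 0.001, 0.0]
contact_force: [0.7, 0.2, 0.0]
opening: 0.599
finger_force: 0.0
handle 410 0.10699589428408912 ((0.4716203510761261, -0.2613094449043274), (0.061700236052274704, 0.014907735399901867), 49.15376281738281) ((0.4703245460987091, -0.26034072041511536), 0.031215492635965347)
lid 3438 0.07744869134274152 ((0.4708319306373596, -0.2616657018661499), (0.11278405040502548, 0.11265241354703903), 4.13224983215332) ((0.470513254404068, -0.26176148653030396), 0.05710185691714287)
```

View pics/w2.png

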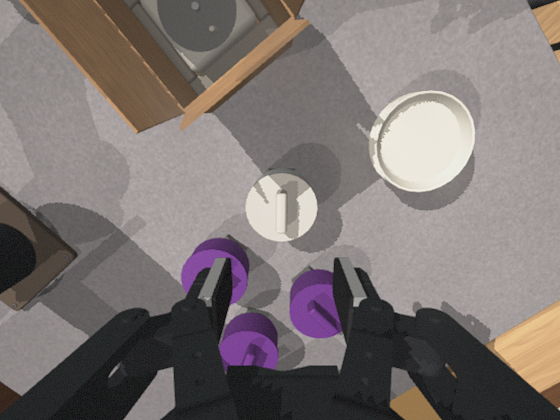

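The bowl's lid is centred at (282,207) with the bar at (281,212), lined up with the tool. The purple look-alikes stand nearby but outside the fingers' way.

Run:
```python
from h import *
go(.4708,-.2615,.084,-40.85)
```

```text
shift cm [-6.91 -0.06 31.84] rotvec [ 0.002 -0.001  0.005] | t 3.2 tcp [ 0.5157 -0.2093  0.4025] F [ 0.5  0.2 -0.5] op 0.598 ff 0.0
```

```bash
python3 -m crank '[[-6.9,0,0,0,0,0.005],[-6.9,0,0,0,0,0.005],[-6.9,0,5,0,0,0.005],[-6.9,0,10,0,0,0.005],[-6.9,0,15,0,0,0.005],[-6.9,0,19,0,0,0.005],[-6.9,0,22,0,0,0.005],[-6.9,0,24,0,0,0.005],[-6.9,0,24,0,0,0.005],[-6.9,0,24,0,0,0.005]]'
python3 - <<'E'
from h import *
go(.4708,-.2615,.084,-40.85)
E
```

```text
time: 4.2
eef_pos: [0.471, -0.2629, 0.1623]
tcp_rot: [0.91, 0.415, 0.0, 0.0]
contact_force: [0.5, 0.3, 0.7]
opening: 0.603
finger_force: 0.0
shift cm [ 0.1  -0.12  7.83] rotvec [ 0.001 -0.    -0.001] | t 4.2 tcp [ 0.471  -0.2629  0.1623] F [0.5 0.3 0.7] op 0.603 ff 0.0
```

```bash
python3 -m crank '[[0.1,-0.1,2.5,0,0,0],[0.1,-0.1,5,0,0,0],[0.1,-0.1,6.5,0,0,0],[0.1,-0.1,7.5,0,0,0],[0.1,-0.1,7.8,0,0,0],[0.1,-0.1,7.8,0,0,0]]'
python3 -m crank '[[0,0,0,0,0,0],[0,0,0,0,0,0],[0,0,0,0,0,0],[0,0,0,0,0,0],[0,0,0,0,0,0],[0,0,0,0,0,0]]' 0 60
```

```text
time: 4.8
eef_pos: [0.4705, -0.2625, 0.0839]
tcp_rot: [0.91, 0.415, 0.0, 0.0]
contact_force: [-0.0, 0.3, -0.4]
opening: 0.601
finger_force: 0.0
time: 5.4
eef_pos: [0.4703, -0.2624, 0.0843]
tcp_rot: [0.91, 0.415, 0.0, 0.0]
contact_force: [-2.2, 0.5, 5.7]
opening: 0.17
finger_force: 59.8
```

```bash
python3 -m crank '[[0,0,-1,0,0,0],[0,0,-3,0,0,0],[0,0,-7,0,0,0],[0,0,-11,0,0,0],[0,0,-15,0,0,0],[0,0,-20,0,0,0],[0,0,-25,0,0,0],[0,0,-29,0,0,0],[0,0,-30,0,0,0],[0,0,-30,0,0,0]]'
python3 - <<'E'
from h import *
# bowl offset in grasp: bar/lid in tool frame from wrist camera
p,P,K,M,o=cam("wrist");s=ctrl.get_state();r=R.from_quat(s["tcp_rot"]).inv();T=r.apply((P-s["eef_pos"]).reshape(-1,3)).reshape(P.shape)
for a,b in((-.025,-.012),(-.003,.012),(.07,.09)):
    k=(abs(T[...,0])<.07)&(abs(T[...,1])<.07)&(T[...,2]>a)&(T[...,2]<b);q=T[k]
    if len(q):print(a,len(q),q.min(0).round(4),q.max(0).round(4),np.median(q,0).round(4),cv2.minEnclosingCircle(q[:,:2].astype(np.float32)))
cv2.imwrite("pics/w3.png",p)
go(.5658,.0335,.384,-3.6)
E
```

```text
time: 6.4
eef_pos: [0.4703, -0.2624, 0.3841]
tcp_rot: [0.91, 0.415, 0.001, 0.001]
contact_force: [0.1, 0.5, -3.7]
opening: 0.173
finger_force: 59.2
-0.025 1873 [-0.0308 -0.0203 -0.025 ] [ 0.0329  0.0219 -0.012 ] [ 0.0106  0.0005 -0.0227] ((0.0010137660428881645, 0.0004145321436226368), 0.03214333951473236)
-0.003 20749 [-0.0556 -0.0565 -0.003 ] [0.0575 0.0577 0.0112] [0.021  0.0001 0.0038] ((0.00041664400487206876, 0.0005961062852293253), 0.05722735822200775)
0.07 27 [ 0.0503 -0.0217  0.0702] [0.0506 0.0231 0.0778] [ 0.0505 -0.0167  0.0762] ((0.050406333059072495, 0.0006693797186017036), 0.022503502666950226)
shift cm [ 28.6  -12.14  -0.25] rotvec [-0.002 -0.001 -0.653] | t 6.45 tcp [ 0.4697 -0.2619  0.3813] F [ 0.4  0.1 -5. ] op 0.174 ff 59.2
```

View pics/w3.png

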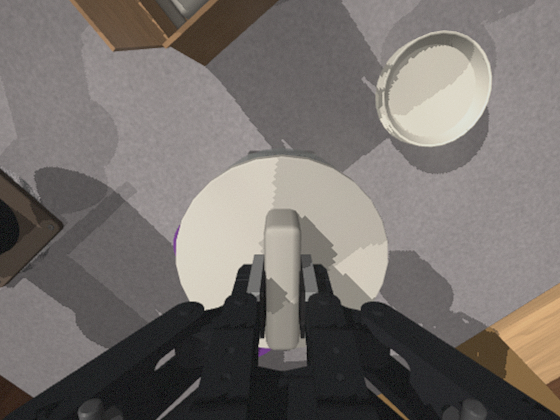

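The bowl hangs straight from the bar, with its lid centred at (282,250) under the fingers.

```bash
python3 -m crank '[[2,-1,0,0,0,-0.05],[6,-2.5,0,0,0,-0.13],[10,-4,0,0,0,-0.23],[14,-6,0,0,0,-0.33],[18,-8,0,0,0,-0.43],[22,-10,0,0,0,-0.53],[25,-11,0,0,0,-0.6],[27.5,-12,0,0,0,-0.653],[28.6,-12.1,0,0,0,-0.653],[28.6,-12.1,0,0,0,-0.653]]'
python3 -m crank '[[0,0,0,0,0,0],[0,0,0,0,0,0],[0,0,0,0,0,0]]'
python3 - <<'E'
from h import *
go(.5653,.033,.152,-3.6)
E
```

```text
time: 7.45
eef_pos: [0.566, 0.034, 0.3792]
tcp_rot: [0.729, 0.685, -0.002, -0.002]
contact_force: [0.5, -1.3, -4.8]
opening: 0.174
finger_force: 59.1
time: 7.75
eef_pos: [0.5663, 0.0319, 0.3831]
tcp_rot: [0.73, 0.684, -0.0, -0.0]
contact_force: [0.4, -0.9, -2.5]
opening: 0.177
finger_force: 59.1
shift cm [ 0.11 -0.1  23.11] rotvec [-0.     0.    -0.002] | t 7.75 tcp [0.5663 0.0319 0.3831] F [ 0.4 -0.9 -2.5] op 0.177 ff 59.1
```

```bash
python3 -m crank '[[0.1,-0.1,3,0,0,0],[0.1,-0.1,6,0,0,0],[0.1,-0.1,9,0,0,0],[0.1,-0.1,12,0,0,0],[0.1,-0.1,15,0,0,0],[0.1,-0.1,18,0,0,0],[0.1,-0.1,20.5,0,0,0],[0.1,-0.1,22.3,0,0,0],[0.1,-0.1,22.5,0,0,0],[0.1,-0.1,22.5,0,0,0]]'
python3 -m crank '[[0,0,0,0,0,0],[0,0,0,0,0,0],[0,0,0,0,0,0]]'
python3 - <<'E'
from h import *
go(.5653,.033,.1265,-3.6)
E
```

```text
time: 8.75
eef_pos: [0.5656, 0.0335, 0.1585]
tcp_rot: [0.729, 0.684, -0.0, -0.0]
contact_force: [-0.7, 0.2, -3.2]
opening: 0.174
finger_force: 59.1
time: 9.05
eef_pos: [0.5663, 0.0339, 0.1597]
tcp_rot: [0.729, 0.684, 0.001, 0.001]
contact_force: [0.2, -0.1, -3.2]
opening: 0.174
finger_force: 59.1
shift cm [-0.1  -0.1   3.32] rotvec [ 0.002  0.    -0.   ] | t 9.05 tcp [0.5663 0.0339 0.1597] F [ 0.2 -0.1 -3.2] op 0.174 ff 59.1
```

```bash
python3 -m crank '[[-0.05,-0.05,0.3,0,0,0],[-0.05,-0.05,0.6,0,0,0],[-0.05,-0.05,0.9,0,0,0],[-0.05,-0.05,1.2,0,0,0],[-0.05,-0.05,1.4,0,0,0],[-0.05,-0.05,1.6,0,0,0],[-0.05,-0.05,1.8,0,0,0],[-0.05,-0.05,2.0,0,0,0],[-0.05,-0.05,2.0,0,0,0]]'
```

```text
time: 9.95
eef_pos: [0.5648, 0.0336, 0.1379]
tcp_rot: [0.729, 0.684, -0.0, -0.0]
contact_force: [-0.6, 0.1, -4.4]
opening: 0.171
finger_force: 59.1
```

```bash
python3 -m crank '[[0,0,0.2,0,0,0],[0,0,0.4,0,0,0],[0,0,0.6,0,0,0],[0,0,0.8,0,0,0],[0,0,0.9,0,0,0],[0,0,1.0,0,0,0],[0,0,1.0,0,0,0]]'
```

```text
time: 10.65
eef_pos: [0.5649, 0.0336, 0.1282]
tcp_rot: [0.729, 0.684, -0.0, -0.0]
contact_force: [0.1, 0.0, -3.1]
opening: 0.176
finger_force: 59.1
```

```bash
python3 -m crank '[[0,0,0.1,0,0,0],[0,0,0.2,0,0,0],[0,0,0.25,0,0,0],[0,0,0.25,0,0,0]]'
```

```text
time: 11.05
eef_pos: [0.5652, 0.0336, 0.1263]
tcp_rot: [0.729, 0.685, 0.0, 0.0]
contact_force: [-2.3, -0.4, -0.4]
opening: 0.172
finger_force: 59.5
```

```bash
python3 -m crank '[[0,0,0.1,0,0,0],[0,0,0.1,0,0,0],[0,0,0.1,0,0,0]]'; python3 -m crank '[[0,0,0,0,0,0],[0,0,0,0,0,0],[0,0,0,0,0,0],[0,0,0,0,0,0],[0,0,-3,0,0,0],[0,0,-7,0,0,0],[0,0,-12,0,0,0],[0,0,-17,0,0,0],[0,0,-22,0,0,0],[0,0,-26,0,0,0]]' 0.5
```

```text
time: 11.35
eef_pos: [0.5653, 0.0335, 0.1263]
tcp_rot: [0.729, 0.685, 0.0, 0.0]
contact_force: [-3.5, 0.1, 5.6]
opening: 0.178
finger_force: 60.3
time: 12.35
eef_pos: [0.5653, 0.0336, 0.3885]
tcp_rot: [0.729, 0.684, 0.001, 0.001]
contact_force: [0.5, -1.0, -0.1]
opening: 0.501
finger_force: 0.0
```

```bash
python3 -m crank '[[3,0,-2,0,0,0],[7,0,-5,0,0,0],[7,0,-5,0,0,0],[7,0,-5,0,0,0]]'
python3 - <<'E'
from h import *
p,P,K,M,o=cam("wrist");Z=P[...,2];cv2.imwrite("pics/w4.png",p)
near=np.hypot(P[...,0]-.5658,P[...,1]-.0335)<.07
for k,mm in(("handle",near&(Z>.142)&(Z<.16)),("lid",near&(Z>.112)&(Z<.130))):
    q=P[mm][:,:2].astype(np.float32);print(k,len(q),np.median(P[mm][:,2]),cv2.minAreaRect(q),cv2.minEnclosingCircle(q))
go(.55,.033,.4,86.4)
E
```

```text
time: 12.75
eef_pos: [0.5696, 0.104, 0.4354]
tcp_rot: [0.728, 0.685, 0.0, 0.001]
contact_force: [0.3, 0.5, -0.6]
opening: 0.5
finger_force: 0.0
handle 450 0.14902545370828646 ((0.5653881430625916, 0.0350683368742466), (0.06285475939512253, 0.015006040222942829), 86.59918975830078) ((0.5651140809059143, 0.035053469240665436), 0.0316108800470829)
lid 3532 0.11949493669380928 ((0.5655018091201782, 0.03481283783912659), (0.11267974972724915, 0.11283120512962341), 56.181087493896484) ((0.5652843713760376, 0.03440021350979805), 0.057096902281045914)
shift cm [-7.13 -1.48  3.39] rotvec [-1.000e-03 -0.000e+00 -1.571e+00] | t 12.8 tcp [0.5693 0.1033 0.4338] F [-0.  -0.4  0.2] op 0.496 ff 0.0
```

View pics/w4.png

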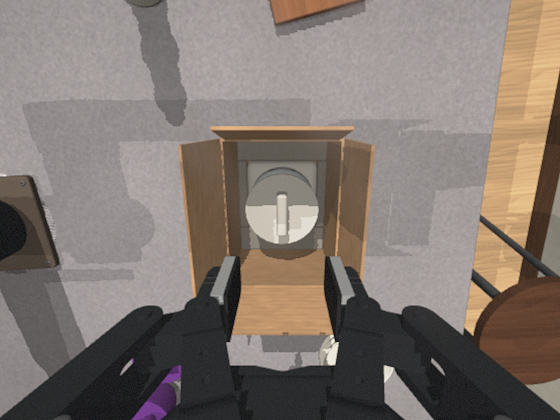

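The bowl is home: lid height 0.1195 m, centred on the base and lined up within 0.2°. In the picture it sits squarely at (282,207), inside the four open flaps. Next I fold the left short flap.

```bash
cat >> h.py <<'E'
def cart(x,y,z,yaw=-3.6): # carton mm,mm, world z mm
    a=np.radians(-3.6);c,s=np.cos(a),np.sin(a)
    go(.5655+(c*x-s*y)/1e3,.0337+(s*x+c*y)/1e3,z/1e3,yaw)
E
python3 - <<'E'
from h import *
cart(0,175,210)
E
```

```text
shift cm [10.55  0.08 22.38] rotvec [-0.001  0.001  0.   ] | t 12.8 tcp [0.5693 0.1033 0.4338] F [-0.  -0.4  0.2] op 0.496 ff 0.0
```

```bash
python3 -m crank '[[5,0,0,0,0,0],[10.5,0,0,0,0,0],[10.5,0,5,0,0,0],[10.5,0,10,0,0,0],[10.5,0,15,0,0,0],[10.5,0,19,0,0,0],[10.5,0,22.4,0,0,0],[10.5,0,22.4,0,0,0],[10.5,0,22.4,0,0,0]]' 0
python3 - <<'E'
from h import *
cart(0,123,211);cart(0,68,158)
E
```

```text
time: 13.7
eef_pos: [0.5756, 0.2072, 0.2097]
tcp_rot: [0.729, 0.684, -0.001, -0.001]
contact_force: [0.6, -0.4, 0.5]
opening: -0.0
finger_force: 0.0
shift cm [-5.07  0.09 -0.13] rotvec [-0.003  0.001 -0.001] | t 13.7 tcp [0.5756 0.2072 0.2097] F [ 0.6 -0.4  0.5] op -0.0 ff 0.0
shift cm [-10.57   0.11   5.18] rotvec [-0.003  0.001 -0.001] | t 13.7 tcp [0.5756 0.2072 0.2097] F [ 0.6 -0.4  0.5] op -0.0 ff 0.0
```

```bash
python3 -m crank '[[-3,0.1,-0.1,0,0,0],[-5.1,0.1,-0.1,0,0,0],[-7,0.1,0.2,0,0,0],[-8.6,0.1,1.2,0,0,0],[-9.6,0.1,2.2,0,0,0],[-10.3,0.1,3.5,0,0,0],[-10.5,0.1,4.5,0,0,0],[-10.6,0.1,5,0,0,0],[-10.6,0.1,5.1,0,0,0],[-10.6,0.1,5.1,0,0,0]]'
cat > look.py <<'E'
from h import *
import sys
a=np.radians(-3.6);g=lambda P:np.stack([(P[...,0]-.5655)*np.cos(a)+(P[...,1]-.0337)*np.sin(a),-(P[...,0]-.5655)*np.sin(a)+(P[...,1]-.0337)*np.cos(a),P[...,2]],-1)
for n in sys.argv[1:]:
    p,P,*_=cam(n);cv2.imwrite(f"pics/{n}_{ctrl.get_state()['time']:.0f}.png",p);h=cv2.cvtColor(p,cv2.COLOR_BGR2HSV)
    C=g(P);br=(h[...,0]>5)&(h[...,0]<25)&(h[...,1]>80)
    X,Y,Z=C[...,0],C[...,1],C[...,2]
    for nm,k in(("left",(abs(X)<.07)&(Y>.035)&(Y<.15)),("right",(abs(X)<.07)&(Y<-.035)&(Y>-.15)),("near",(X<-.005)&(X>-.13)&(abs(Y)<.1)),("far",(X>.005)&(X<.13)&(abs(Y)<.1))):
        q=C[k&br&(Z>.14)&(Z<.26)]
        if len(q)>20:print(n,nm,len(q),"z pct 5/50/95/max",np.percentile(q[:,2],[5,50,95,100]).round(3),"y",np.percentile(q[:,1],[2,98]).round(3),"x",np.percentile(q[:,0],[2,98]).round(3))
E
python3 - <<'E'
from h import *
cart(0,68,158)
E
```

```text
time: 14.7
eef_pos: [0.5698, 0.1025, 0.1605]
tcp_rot: [0.729, 0.685, -0.001, -0.001]
contact_force: [-4.0, -2.7, 6.3]
opening: -0.001
finger_force: 3.1
shift cm [-0.1   0.    0.25] rotvec [-0.003  0.001  0.001] | t 14.7 tcp [0.5698 0.1025 0.1605] F [-4.  -2.7  6.3] op -0.001 ff 3.1
```

```bash
python3 -m crank '[[0,0,-5,0,0,0],[0,0,-10,0,0,0],[-5,0,-12,0,0,0],[-10,0,-12,0,0,0],[-15,0,-12,0,0,0],[-20,0,-12,0,0,0],[-24.3,0,-12,0,0,0],[-24.3,0,-9,0,0,0],[-24.3,0,-6,0,0,0],[-24.3,0,-5,0,0,0]]'
python3 -m crank '[[0,0,0,0,0,0],[0,0,0,0,0,0]]'
python3 look.py scene
python3 - <<'E'
from h import *
cart(0,-174,210)
E
```

```text
time: 15.7
eef_pos: [0.5531, -0.1392, 0.2052]
tcp_rot: [0.729, 0.684, -0.001, -0.004]
contact_force: [0.3, 0.7, 0.1]
opening: -0.001
finger_force: 0.0
time: 15.9
eef_pos: [0.5558, -0.1398, 0.2108]
tcp_rot: [0.729, 0.685, 0.0, 0.001]
contact_force: [-0.4, 0.4, -0.4]
opening: 0.002
finger_force: 0.0
scene left 216 z pct 5/50/95/max [0.158 0.16  0.163 0.165] y [0.036 0.11 ] x [-0.068 -0.007]
scene right 369 z pct 5/50/95/max [0.144 0.183 0.232 0.235] y [-0.138 -0.112] x [-0.061  0.068]
scene near 1392 z pct 5/50/95/max [0.152 0.187 0.234 0.239] y [-0.072  0.097] x [-0.11  -0.015]
scene far 1244 z pct 5/50/95/max [0.145 0.194 0.239 0.244] y [-0.097  0.096] x [0.082 0.101]
shift cm [-0.01 -0.16  0.16] rotvec [0.003 0.001 0.001] | t 15.95 tcp [ 0.5562 -0.1399  0.2116] F [-0.  -0.2  1.1] op 0.001 ff 0.0
```

Left flap is flat (about 0.160 m). Now the right one, mirrored.

```bash
python3 -m crank '[[3,-0.1,-0.1,0,0,0],[5.1,-0.1,-0.1,0,0,0],[7,-0.1,0.2,0,0,0],[8.6,-0.1,1.2,0,0,0],[9.6,-0.1,2.2,0,0,0],[10.3,-0.1,3.5,0,0,0],[10.5,-0.1,4.5,0,0,0],[10.6,-0.1,5.1,0,0,0],[10.6,-0.1,5.2,0,0,0],[10.6,-0.1,5.2,0,0,0]]'
python3 -m crank '[[0,0,-5,0,0,0],[0,0,-10,0,0,0],[0,0,-15,0,0,0],[0,0,-18,0,0,0],[0,0,-18,0,0,0]]'
python3 look.py scene side
python3 - <<'E'
from h import *
cart(140,0,340);cart(140,0,215)
E
```

```text
time: 16.95
eef_pos: [0.5603, -0.0344, 0.1602]
tcp_rot: [0.729, 0.684, -0.001, -0.001]
contact_force: [-8.4, 3.2, 13.8]
opening: -0.002
finger_force: 7.0
time: 17.45
eef_pos: [0.5629, -0.0355, 0.3441]
tcp_rot: [0.729, 0.684, 0.003, 0.005]
contact_force: [-0.1, -0.0, -0.1]
opening: 0.003
finger_force: 0.0
scene left 216 z pct 5/50/95/max [0.157 0.16  0.162 0.165] y [0.037 0.11 ] x [-0.068 -0.008]
scene right 564 z pct 5/50/95/max [0.145 0.16  0.162 0.164] y [-0.115 -0.038] x [-0.067  0.063]
scene near 1760 z pct 5/50/95/max [0.157 0.183 0.233 0.239] y [-0.096  0.096] x [-0.11  -0.011]
scene far 1340 z pct 5/50/95/max [0.145 0.19  0.239 0.243] y [-0.098  0.095] x [0.014 0.101]
side left 632 z pct 5/50/95/max [0.155 0.158 0.161 0.164] y [0.037 0.11 ] x [-0.067  0.067]
side right 1033 z pct 5/50/95/max [0.146 0.158 0.161 0.163] y [-0.116 -0.038] x [-0.068  0.067]
side near 952 z pct 5/50/95/max [0.155 0.159 0.228 0.239] y [-0.097  0.095] x [-0.109 -0.007]
side far 1386 z pct 5/50/95/max [0.154 0.16  0.234 0.243] y [-0.097  0.096] x [0.008 0.097]
shift cm [ 6.89 14.03 -0.24] rotvec [ 0.     0.    -0.001] | t 17.55 tcp [ 0.5608 -0.0349  0.3376] F [-0.1  0.1 -1.3] op -0.0 ff 0.0
shift cm [ 6.89 14.03 12.26] rotvec [ 0.     0.    -0.001] | t 17.55 tcp [ 0.5608 -0.0349  0.3376] F [-0.1  0.1 -1.3] op -0.0 ff 0.0
```

Both short flaps are flat. Now the far long flap.

```bash
python3 -m crank '[[3,4,0,0,0,0],[6.9,8,0,0,0,0],[6.9,12,0,0,0,0],[6.9,14,0,0,0,0],[6.9,14,4,0,0,0],[6.9,14,8,0,0,0],[6.9,14,11,0,0,0],[6.9,14,12.2,0,0,0],[6.9,14,12.2,0,0,0]]'
python3 - <<'E'
from h import *
cart(100,0,216);cart(42,0,166)
E
```

```text
time: 18.45
eef_pos: [0.7026, 0.0257, 0.2106]
tcp_rot: [0.729, 0.684, -0.003, -0.003]
contact_force: [-0.1, -0.7, -0.2]
opening: 0.004
finger_force: 0.0
shift cm [-0.06 -3.74 -0.51] rotvec [-0.009 -0.    -0.001] | t 18.45 tcp [0.7026 0.0257 0.2106] F [-0.1 -0.7 -0.2] op 0.004 ff 0.0
shift cm [-0.07 -9.5   4.54] rotvec [-0.009 -0.    -0.001] | t 18.45 tcp [0.7026 0.0257 0.2106] F [-0.1 -0.7 -0.2] op 0.004 ff 0.0
```

```bash
python3 -m crank '[[0,-2.3,-0.2,0,0,0],[0,-4.3,-0.2,0,0,0],[0,-6.2,0.1,0,0,0],[0,-7.8,1.1,0,0,0],[0,-8.8,2.2,0,0,0],[0,-9.5,3.4,0,0,0],[0,-9.7,4.3,0,0,0],[0,-9.8,5,0,0,0],[0,-9.8,5.1,0,0,0],[0,-9.8,5.1,0,0,0]]'
python3 -m crank '[[0,0,-5,0,0,0],[0,0,-9,0,0,0],[0,0,-12,0,0,0],[0,0,-12,0,0,0]]'
python3 look.py scene side
python3 - <<'E'
from h import *
cart(-130,60,290);cart(-130,60,220)
E
```

```text
time: 19.45
eef_pos: [0.6077, 0.0318, 0.1656]
tcp_rot: [0.729, 0.684, 0.0, 0.0]
contact_force: [-1.6, -0.0, 3.5]
opening: 0.002
finger_force: 1.8
time: 19.85
eef_pos: [0.61, 0.0316, 0.2913]
tcp_rot: [0.729, 0.684, 0.004, 0.004]
contact_force: [-0.3, -0.5, 0.7]
opening: 0.0
finger_force: 0.0
scene left 490 z pct 5/50/95/max [0.158 0.163 0.167 0.169] y [0.037 0.112] x [-0.067  0.068]
scene right 715 z pct 5/50/95/max [0.146 0.162 0.167 0.17 ] y [-0.115 -0.037] x [-0.066  0.068]
scene near 1740 z pct 5/50/95/max [0.157 0.183 0.233 0.239] y [-0.096  0.095] x [-0.11  -0.012]
scene far 1154 z pct 5/50/95/max [0.144 0.165 0.167 0.17 ] y [-0.096  0.096] x [0.007 0.086]
side left 646 z pct 5/50/95/max [0.156 0.16  0.165 0.167] y [0.037 0.11 ] x [-0.067  0.067]
side right 1070 z pct 5/50/95/max [0.145 0.159 0.165 0.168] y [-0.117 -0.038] x [-0.067  0.067]
side near 949 z pct 5/50/95/max [0.155 0.159 0.226 0.239] y [-0.098  0.097] x [-0.109 -0.007]
side far 1015 z pct 5/50/95/max [0.161 0.163 0.166 0.169] y [-0.096  0.095] x [0.007 0.081]
shift cm [  5.92 -17.2   -0.52] rotvec [ 0.002  0.    -0.   ] | t 19.95 tcp [0.6075 0.0318 0.2851] F [-0.2  0.3 -0.4] op -0.002 ff 0.0
shift cm [  5.92 -17.21   6.48] rotvec [ 0.002  0.    -0.   ] | t 19.95 tcp [0.6075 0.0318 0.2851] F [-0.2  0.3 -0.4] op -0.002 ff 0.0
```

```bash
python3 -m crank '[[2,-4,-1,0,0,0],[5.9,-8,-1,0,0,0],[5.9,-12,-1,0,0,0],[5.9,-16,-1,0,0,0],[5.9,-17.6,-1,0,0,0],[5.9,-17.6,-1,0,0,0],[5.9,-17.6,-1,0,0,0]]'
python3 - <<'E'
from h import *
cart(-134,60,215)
E
```

```text
time: 20.65
eef_pos: [0.4349, 0.1018, 0.2934]
tcp_rot: [0.729, 0.684, -0.001, -0.001]
contact_force: [0.2, 0.5, -0.2]
opening: -0.002
finger_force: 0.0
shift cm [0.02 0.07 7.84] rotvec [-0.002  0.    -0.   ] | t 20.65 tcp [0.4349 0.1018 0.2934] F [ 0.2  0.5 -0.2] op -0.002 ff 0.0
```

```bash
python3 -m crank '[[0,0,3,0,0,0],[0,0,5.5,0,0,0],[0,0,7.8,0,0,0],[0,0,7.8,0,0,0],[0,0,7.8,0,0,0]]'
python3 - <<'E'
from h import *
cart(-97,60,217);cart(-42,60,164)
E
```

```text
time: 21.15
eef_pos: [0.4356, 0.1016, 0.2164]
tcp_rot: [0.729, 0.684, -0.001, -0.001]
contact_force: [0.2, -0.2, -0.1]
opening: 0.006
finger_force: 0.0
shift cm [ 0.04  3.69 -0.07] rotvec [-0.002  0.    -0.001] | t 21.15 tcp [0.4356 0.1016 0.2164] F [ 0.2 -0.2 -0.1] op 0.006 ff 0.0
shift cm [0.04 9.2  5.22] rotvec [-0.002  0.    -0.001] | t 21.15 tcp [0.4356 0.1016 0.2164] F [ 0.2 -0.2 -0.1] op 0.006 ff 0.0
```

```bash
python3 -m crank '[[0,1.8,-0.1,0,0,0],[0,3.7,-0.1,0,0,0],[0,5.6,0.2,0,0,0],[0,7.2,1.2,0,0,0],[0,8.2,2.3,0,0,0],[0,8.9,3.5,0,0,0],[0,9.1,4.4,0,0,0],[0,9.2,5.1,0,0,0],[0,9.2,5.2,0,0,0],[0,9.2,5.2,0,0,0]]'
python3 -m crank '[[0,0,-5,0,0,0],[0,0,-9,0,0,0],[0,0,-14,0,0,0],[0,0,-18,0,0,0],[0,0,-18,0,0,0],[0,0,-18,0,0,0]]'
python3 look.py scene side
```

```text
time: 22.15
eef_pos: [0.5272, 0.0961, 0.1655]
tcp_rot: [0.729, 0.685, 0.0, 0.001]
contact_force: [0.4, 0.4, 2.0]
opening: -0.004
finger_force: 1.2
time: 22.75
eef_pos: [0.5269, 0.0962, 0.3458]
tcp_rot: [0.729, 0.685, 0.001, 0.001]
contact_force: [-0.6, 0.5, -0.6]
opening: -0.001
finger_force: 0.0
scene left 520 z pct 5/50/95/max [0.163 0.165 0.168 0.169] y [0.037 0.113] x [-0.065  0.066]
scene right 753 z pct 5/50/95/max [0.146 0.165 0.167 0.17 ] y [-0.115 -0.037] x [-0.068  0.068]
scene near 724 z pct 5/50/95/max [0.163 0.165 0.167 0.17 ] y [-0.097  0.094] x [-0.081 -0.007]
scene far 1135 z pct 5/50/95/max [0.145 0.165 0.167 0.17 ] y [-0.096  0.096] x [0.007 0.086]
side left 649 z pct 5/50/95/max [0.16  0.163 0.166 0.168] y [0.036 0.112] x [-0.068  0.067]
side right 1098 z pct 5/50/95/max [0.145 0.163 0.166 0.168] y [-0.117 -0.037] x [-0.068  0.068]
side near 1106 z pct 5/50/95/max [0.155 0.163 0.166 0.168] y [-0.097  0.094] x [-0.083 -0.007]
side far 1020 z pct 5/50/95/max [0.16  0.163 0.166 0.168] y [-0.096  0.095] x [0.007 0.081]
```

All four flaps measure flat (0.163–0.165 m), nothing has sprung back, and the arm is clear, so I am handing in.

```bash
python3 -c "
from plant import ctrl
print(ctrl.sign_off())"
```

```text
the job is handed in; nothing more can be done
None
```

I set the bowl fully home on the motor base, folded the short flaps and then the long ones until all four measured flat, and handed the job in at about 23 s; no verdict was returned.

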